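# Wedge the hold-down clip and take out the woodblock

### The arm

A 7-joint arm with a two-finger parallel gripper is mounted at the origin on the work surface. World frame = base frame: x ahead of the robot, y to its left, z up, the work surface at z = 0. Lengths are in mm, angles in rad, forces in N, time in s.
With the tool pointing down it reaches from about 400 to 875 mm from the base axis. Payload 4.4 kg.
Tool frame: the origin (TCP) lies at the very end of the fingers, on their centre line; the grasp point (between the pads) lies 19 mm behind it; z points along the fingers, y is the direction in which the jaws open and shut (so a half turn about z gives the same grasp; the last joint's range is limited). The gripper opens to 85 mm and grips with 20 to 120 N. Pads are 22 mm wide; open, the fingers measure 114 mm over their backs; the gripper's body (76 mm by 85 mm) begins 54 mm behind the grasp point. The pads swing forward as they close: fully open they stand 13 mm farther back than shut.
Start: joints at [-1.276, 0.628, 0.038, 1.517, -0.027, 0.996, -0.02], TCP at [229.442, 608.173, 231.313] pointing down, gripper open.
Joint ranges: [-3.06, 3.06], [-0.37, 2.12], [-1.25, 1.32], [0.18, 2.47], [-1.1, 4.24], [0.23, 1.98], [-2.94, 2.94]. Speed limits (rad/s): [2.57, 2.57, 3.14, 3.14, 3.14, 3.14, 3.14].

### API

Orientations are given as [roll, pitch, yaw] about the fixed x, y, z axes, in that order (R = Rz(yaw) Ry(pitch) Rx(roll)).
In Python, from cell import ctrl, eyes gives the robot as it stands.
- The arm moves only by the tool move_arm, never from a script. Its argument "increments" is a list of rows, each a list of 6 numbers: the shift along the tool's x, y, z in cm, then the turn, a rotation vector about the tool's x, y, z in degrees. In form: [[x, y, z, wx, wy, wz], ...]. A call has 1 to 20 rows; each row is the pose to reach, as a shift and turn from the pose commanded when the call began, along the tool's axes at that moment; what a row does not reach only later rows make up. A row lasts 1/10 s, in which the tool goes at most 50 mm and 8.59 degrees, less where a joint would pass 70% of its speed; a pose out of reach is approached as far as the arm can. A call with a gripper value outside its range is refused whole. "grip" is the opening, from -1 (shut) to 1 (fully open), set as the call begins (left out, the last holds). The fingers move at their own pace and stop on an object; the grip force is fixed at half the most. Time passes only in rows, so rows that repeat a pose let the fingers close. It gives the time, the measured TCP pose, the force and the opening at its end, in the units of the state.
- ctrl.read_state(): the state, without advancing time (a new reading comes with each control period).
- eyes.get_image(name): name is "scene" or "top"; returns the picture (384x512x3 uint8, red, green, blue); there is no depth.
- eyes.calibration(name): a dict with "fx", "fy", "cx", "cy" (pixels), "pose" (4x4, takes a point from camera to world coordinates). Camera axes: x right, y up, looking along -z (the intrinsics and any distortion apply to the point x, -y, -z); pixel columns grow to the right and rows downward; lengths in mm; the calibration is good to about 2 mm. A picture is of the moment at which its call begins. calibration takes no time and is no camera call.
- ctrl.finish_job(): hands the job in, once; it reports no verdict.
The state is a dict: "clock": time; "qpos": joint angles; "qd": joint speeds; "tau": joint torques, N m; "eef_pos": TCP position; "tool_rot": TCP orientation; "force": force on the tool from outside, world axes, zero at the start; "torque": the same for the moment, N m; "width": finger opening in mm.
Only numpy, scipy, OpenCV 4.12 (cv2) and the standard library are available. Lean on these libraries where they do the work, as an engineer would, in place of code of your own. Each camera call takes 0.05 s, during which the arm holds its last target. There are 200 camera calls.

### The job

The carved woodblock on the sloping carving board is held by a sprung hold-down clip that snaps shut as soon as it is let go, so drive the wooden wedge under the clip's nose beside the block, fully home until its tip meets the bar behind the hinge, and let go: the wedge alone must hold the clip open. Then lift the block out from under the open clip without forcing it against the clip, and lay it gently, carved face up, flat in the wooden tray. Leave the clip wedged open for the next block, and do not disturb the pen cup, the ink jar or the ink roller.

Things in the scene. Friction and masses are not known exactly. Their poses are not given: they have to be found in the camera images.
- slope: Sloping carving board of plywood, fixed to the table, 300 mm wide; its flat top rises at 25 degrees, away from the robot, for 300 mm along the slope. Origin on the table, straight below the middle of the top's front edge; x horizontal in the up-slope direction, y along the front edge, z up. The clip, stop strip and back bar are centred on y = 0; the rest of the top is bare.
- board_edge (a point): Middle of the front (lowest) edge of the board's top surface, 40 mm above the table. Below, 'up-slope' distances run along the top from this edge and heights are square to the top.
- stop_strip (a point): Dark wooden stop strip that keeps the block from sliding down: 84 mm wide across the slope, 5 mm high, from 22 to 30 mm up-slope. This point: middle of its top edge on the block's side.
- back_bar (a point): Solid bar behind the clip's hinge, 262 to 277 mm up-slope, 34 mm high, 210 mm wide; the wedge is home when its tip meets this bar. This point: middle of the bar's front top edge.
- clip (a joint): Sprung clip, rad: 0 with its nose resting on the block, grows as the nose rises (0.0122 per mm; about 0.144 with the nose on the wedge's 30 mm flat top), down to -0.20 with nothing under it. Plate 196 mm wide, hinged 252 mm up-slope at height 26 mm, 82 mm from nose to hinge. Spring force at the nose 7 N, 9 N when raised 12 mm; driving the wedge takes up to 20 N, less once the nose is on the flat.
- clip_nose (a point): Middle of the underside of the clip's nose: a straight 10 mm round bar across the slope, 196 mm long, 170 mm up-slope, at first 18 mm off the board. A finger tab 40 mm wide stands on its middle, at first 46 mm off the board. The frame moves with the clip: x up-slope, y along the nose, z square off the board.
- woodblock: Carved wooden block, 150 (x) x 56 (y) x 18 mm, about 100 g. Origin: centre of its underside; z out of the carved upper face. It lies on the slope, x up-slope, lower end at the stop strip, the clip's nose across its face 10 mm from the upper end. To come out it must rise over 5 mm off the board to pass the stop strip and go over 16 mm down-slope to clear the nose.
- wedge: Plain beech wedge lying on the table, 150 mm long (x), 26 mm wide (y), about 60 g. Origin: centre of its underside; +x points to the thin tip. Its rear half (x from -75 to 0 mm) is flat-topped, 30 mm high; from x = 0 the top slopes down to 8 mm at the tip (x = +75 mm).
- wedge_tip (a point): Middle of the lower edge of the wedge's thin end (its tip).
- tray: Shallow open wooden tray fixed on the table, outside 210 mm (x) by 150 mm (y) by 14 mm high, walls and floor 6 mm thick. Origin: centre of its underside; its inner floor is 6 mm above.
- pen_cup: Bystander: black plastic cup of pencils, 80 mm across at the rim, cup 115 mm high, pencils up to 180 mm. Origin: centre of its foot.
- ink_jar: Bystander: squat black jar with white cap, 76 mm across, 80 mm high. Origin: centre of its foot.
- brayer: Bystander: ink roller lying on the table, black rubber roller 34 mm across and 80 mm long, wooden handle; 165 mm long in all. Origin: on the table under the middle of the roller; x along its handle.
Things that resemble listed ones, but are neither listed nor needed, are in the scene too. Of the things shaped like the woodblock, the wooden one is meant. There is more than one size of the wedge; the job needs the smallest.

How it is judged:
By the outcome, as a careful person would: the job done as asked, in the order asked, and still so for the second after the job is handed in, with the robot touching nothing.
It also fails if it takes over 67 s, if anything falls off the work surface, if the arm or the gripper's body presses on something with over 40 N, if the wrist force passes 120 N, or if a joint passes its speed limit or range.

## Working session

There is one attempt and no reset: what is moved stays moved. The work goes in short steps, Python scripts to look and compute and a tool call to move; the robot and the scene stay as the last step left them, time stands still between calls to the robot, and variables do not carry over. Pictures are saved under pics/ and viewed, about 8 in all and at most 12, crops included, and the job is handed in when it is done.

Besides the shell and the picture viewer there is one more tool, called as name(argument=value, ...) on one line, values as JSON. move_arm: Moves the arm, as the interface text tells. Its arguments: {"type":"object","properties":{"increments":{"type":"array","items":{"type":"array","items":{"type":"number"}}},"grip":{"type":"number"}},"required":["increments"]}

```bash
ls; mkdir -p pics
cat > h.py <<'E'
import numpy as np, cv2
from cell import ctrl, eyes
E
python3 - <<'E'
from h import *
for n in("scene","top"):
    cv2.imwrite(f"pics/{n}0.png",cv2.cvtColor(eyes.get_image(n),cv2.COLOR_RGB2BGR)); c=eyes.calibration(n); print(n,c)
print(ctrl.read_state())
a=[cv2.imread(f"pics/{n}0.png") for n in("scene","top")]
E
```

```text
pics
scene {'fx': 445.1868079089205, 'fy': 445.1868079089205, 'cx': 254.83910193539498, 'cy': 188.32898435167257, 'pose': array([[-7.46522168e-01, -4.65203586e-01,  4.75699775e-01,
         1.21705663e+03],
       [ 6.65052893e-01, -4.99969357e-01,  5.54738940e-01,
         8.67470386e+02],
       [-2.02312336e-02,  7.30490428e-01,  6.82623199e-01,
         1.11730567e+03],
       [ 0.00000000e+00,  0.00000000e+00,  0.00000000e+00,
         1.00000000e+00]])}
top {'fx': 496.2633178579766, 'fy': 496.2633178579766, 'cx': 247.17382060598794, 'cy': 184.64241138529994, 'pose': array([[-1.29229736e-02,  9.77290601e-01, -2.11509048e-01,
         1.77387587e+02],
       [-9.99913339e-01, -1.31619677e-02,  2.77937808e-04,
         8.47377111e+01],
       [-2.51224924e-03,  2.11494310e-01,  9.77376000e-01,
         1.75577994e+03],
       [ 0.00000000e+00,  0.00000000e+00,  0.00000000e+00,
         1.00000000e+00]])}
{'clock': 0.1, 'qpos': array([-1.27580982,  0.6292589 ,  0.03846315,  1.51828817, -0.02703219,
        0.99628451, -0.02000051]), 'qd': array([-0.00033907, -0.00141996, -0.0016088 , -0.00385475,  0.00064668,
       -0.0001449 , -0.00089239]), 'tau': array([ 4.60285184e-03, -5.64540195e+01,  1.23052541e+00, -1.93974602e+01,
        1.11267608e-02,  5.41687521e-03,  3.28660299e-06]), 'eef_pos': array([229.22966471, 607.63255103, 230.47150161]), 'tool_rot': array([-3.13987191e+00,  1.83182652e-06,  2.78077277e+00]), 'force': array([-0.3545267 ,  0.98777488, -0.15493955]), 'torque': array([ 0.01075558, -0.03486517, -0.02314138]), 'width': 85.1785927820953}
```

Run:
```python
import cv2
for n in("scene","top"):
    a=cv2.imread(f"pics/{n}0.png"); cv2.imwrite(f"pics/{n}0b.png",cv2.resize(a,(800,600),interpolation=cv2.INTER_CUBIC))
```

```text
(no output)
```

View pics/scene0b.png

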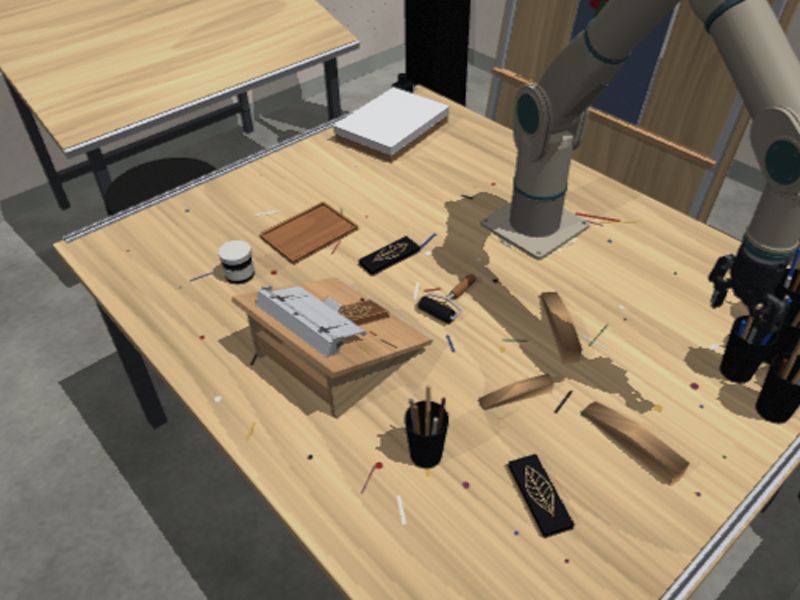

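View pics/top0b.png

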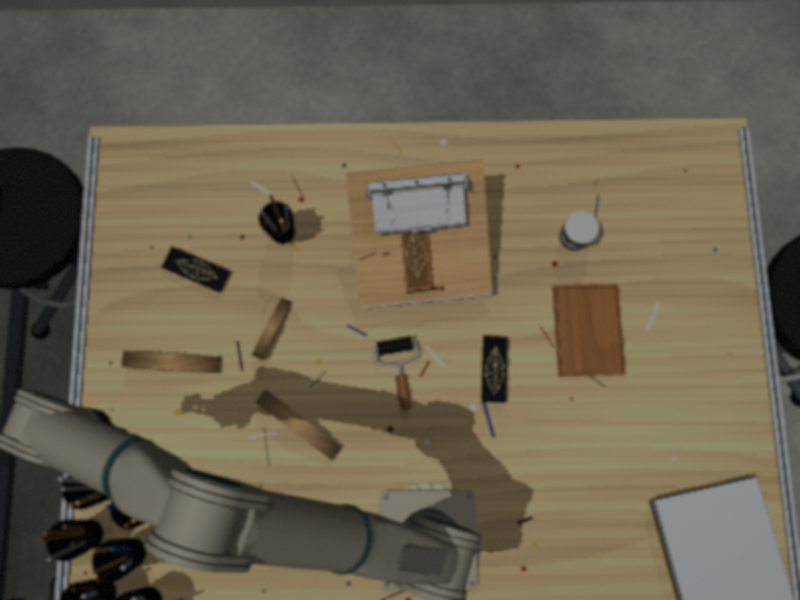

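The scene view shows the slope with clip and block at (330,330), the pen cup at (427,435), the jar at (236,262), the brayer at (445,300) and the tray at (308,232).

Possible confusions, in 800x600 pixels:
- **Wedges:** top (272,328), (172,361) and (300,425). The first is about 147 mm long and the other two about 226 mm, so I take the first.
- **Blocks:** black ones at top (197,269) and (495,369), and the wooden one on the slope at (417,262), which I take.
- **Trays:** the wooden one at (590,330). The white thing at (725,545) is a box.

Next is a close crop to check the choice.

```bash
cat >> h.py <<'E'
C={n:eyes.calibration(n) for n in("scene","top")}
def ray(n,u,v):
    c=C[n];d=np.array([(u-c["cx"])/c["fx"],-(v-c["cy"])/c["fy"],-1.]);return c["pose"][:3,3],c["pose"][:3,:3]@d
def plane(n,u,v,z):
    o,d=ray(n,u,v);return o+d*(z-o[2])/d[2]
def proj(n,p):
    c=C[n];q=c["pose"][:3,:3].T@(np.asarray(p)-c["pose"][:3,3]);return np.array([c["cx"]+c["fx"]*q[0]/-q[2],c["cy"]-c["fy"]*q[1]/-q[2]])
def tri(a,b):
    (o1,d1),(o2,d2)=ray("scene",*a),ray("top",*b)
    s=np.linalg.lstsq(np.c_[d1,-d2],o2-o1,rcond=None)[0];p,q=o1+d1*s[0],o2+d2*s[1]
    return (p+q)/2,np.linalg.norm(p-q)
E
python3 - <<'E'
from h import *
s=cv2.imread("pics/scene0.png");t=cv2.imread("pics/top0.png")
def cr(a,x,y,w,h,k):return cv2.resize(a[y:y+h,x:x+w],(w*k,h*k),interpolation=cv2.INTER_CUBIC)
# scene wedge: (300..360,232..268); slope 145..280,170..268
A=np.vstack([np.hstack([cr(s,295,228,66,44,6),cr(t,150,184,66,44,6)]),np.hstack([cr(s,146,170,132,110,3),cr(t,214,95,132,110,3)])])
print(A.shape);cv2.imwrite("pics/c1.png",A)
E
```

```text
(594, 792, 3)
```

View pics/c1.png

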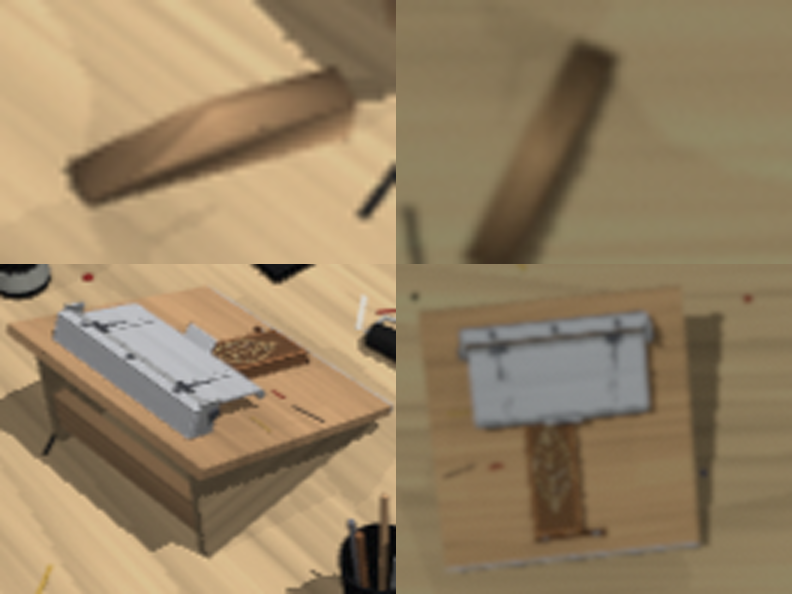

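The top crops show the small wedge. In the scene view its thin end is at about (308,260) and its thick end at about (352,245). The block lies on the slope under the clip, with the thin chips on the +y side being flat litter. Next I measure.

Run:
```python
from h import *
P=lambda p:np.round(p,1)
for n,(x,y,w,h) in {"scene":(295,228,66,44),"top":(155,184,40,52)}.items():
    a=cv2.imread(f"pics/{n}0.png")[y:y+h,x:x+w]
    hsv=cv2.cvtColor(a,cv2.COLOR_BGR2HSV)
    g=cv2.cvtColor(a,cv2.COLOR_BGR2LAB)
    # wedge is redder than the table: hue low
    H=hsv[...,0].astype(np.uint8); 
    th,m=cv2.threshold(H,0,255,cv2.THRESH_BINARY_INV|cv2.THRESH_OTSU)
    cs,_=cv2.findContours(m,cv2.RETR_EXTERNAL,cv2.CHAIN_APPROX_NONE)
    c=max(cs,key=cv2.contourArea)+np.array([x,y]); r=cv2.minAreaRect(c)
    print(n,th,cv2.contourArea(c),r); q=cv2.boxPoints(r);print(q)
    hull=cv2.approxPolyDP(cv2.convexHull(c),1.5,True)[:,0];print("hull",hull.tolist())
    vis=cv2.imread(f"pics/{n}0.png");cv2.drawContours(vis,[c],-1,(0,255,0),1)
    cv2.imwrite(f"pics/m_{n}.png",cv2.resize(vis[y-6:y+h+6,x-6:x+w+6],None,fx=5,fy=5,interpolation=cv2.INTER_NEAREST))
for u,v in[(311,262),(307,256),(352.5,250.5)]: print("scene pt z0",P(plane("scene",u,v,0)), P(proj("top",plane("scene",u,v,0))))
# tray contour, top: reddish
for n,(x,y,w,h) in {"scene":(155,120,85,55),"top":(340,170,75,85)}.items():
    a=cv2.imread(f"pics/{n}0.png")[y:y+h,x:x+w]
    H=cv2.cvtColor(a,cv2.COLOR_BGR2HSV)
    th,m=cv2.threshold(H[...,0],0,255,cv2.THRESH_BINARY_INV|cv2.THRESH_OTSU)
    m=cv2.morphologyEx(m,cv2.MORPH_OPEN,np.ones((5,5)))
    cs,_=cv2.findContours(m,cv2.RETR_EXTERNAL,cv2.CHAIN_APPROX_NONE);c=max(cs,key=cv2.contourArea)+np.array([x,y])
    print("tray",n,cv2.contourArea(c));q=cv2.approxPolyDP(cv2.convexHull(c),3,True)[:,0]
    for k in q: print(k,P(plane(n,*k,14)))
# slope corners, read from crops (k=3)
s=lambda u,v:(146+u/3,170+(v-264)/3); t=lambda u,v:(214+(u-396)/3,95+(v-264)/3)
for nm,a,b in[("front L",s(201,473),t(447,571)),("front R",s(391,408),t(703,545)),("back L",s(8,327),t(420,311)),("back R",s(207,286),t(681,287)),
  ("blk lowR top",s(309,357),t(582,530)),("tab",s(190,325),t(563,418)),("nose +y end",s(262,394),t(478,425)) ]:
    p,e=tri(a,b);print(nm,P(p),round(e,1))
```

```text
scene 16.0 467.5 ((330.0294494628906, 250.11766052246094), (12.369316101074219, 48.50712203979492), 75.96376037597656)
[[305.00003 250.     ]
 [352.05887 238.2353 ]
 [355.05887 250.23532]
 [308.00003 262.     ]]
hull [[354, 246], [352, 250], [311, 261], [307, 258], [307, 255], [329, 244], [350, 239]]
top 19.0 562.0 ((176.80038452148438, 207.33047485351562), (48.6717643737793, 39.61909103393555), 78.9964599609375)
[[152.71005 187.22304]
 [191.60077 179.66096]
 [200.89072 227.43791]
 [162.      234.99998]]
hull [[183, 185], [194, 192], [188, 205], [169, 232], [162, 235], [155, 199], [155, 189], [159, 186]]
scene pt z0 [533.8 329.5   0. ] [179.3 191.9]
scene pt z0 [525.9 304.9   0. ] [186.1 194. ]
scene pt z0 [403.6 387.4   0. ] [162.4 228. ]
tray scene 4432.0
[239 120] [ 209.1 -401.1   14. ]
[239 161] [ 389.7 -187.4   14. ]
[234 174] [ 453.1 -141.6   14. ]
[155 174] [ 672.2 -346.1   14. ]
[155 120] [ 476.9 -654.3   14. ]
tray top 2390.0
[394 181] [ 560.6 -443.6   14. ]
[399 239] [ 352.2 -445.4   14. ]
[358 240] [ 350.6 -301.5   14. ]
[354 183] [ 555.2 -299.5   14. ]
front L [602.9  79.7 -62. ] 204.7
front R [481.2 -61.2 -76.8] 266.5
back L [806.3 106.3 310. ] 187.2
back R [703.6 -45.7 253.6] 183.3
blk lowR top [534.6   1.3  37.2] 50.2
tab [657.3   3.3 159.2] 11.4
nose +y end [653.5 103.6 131. ] 2.9
```

The scene slope corners were mislabelled: the near corner is back +y. I'll redo these with a better wedge mask.

Run:
```python
from h import *
P=lambda p:np.round(p,1)
x,y,w,h=150,180,50,58
full=cv2.imread("pics/top0.png");a=full[y:y+h,x:x+w]
lab=cv2.cvtColor(a,cv2.COLOR_BGR2LAB);hsv=cv2.cvtColor(a,cv2.COLOR_BGR2HSV)
vis=[]
for nm,ch in(("a",lab[...,1]),("V",255-hsv[...,2]),("S",hsv[...,1])):
    th,m=cv2.threshold(ch,0,255,cv2.THRESH_OTSU);m=cv2.morphologyEx(m,cv2.MORPH_OPEN,np.ones((3,3)))
    cs,_=cv2.findContours(m,cv2.RETR_EXTERNAL,cv2.CHAIN_APPROX_NONE);c=max(cs,key=cv2.contourArea);r=cv2.minAreaRect(c)
    print(nm,th,cv2.contourArea(c),P(np.array(r[0])+[x,y]),r[1:],P(cv2.boxPoints(r)+[x,y]).tolist())
    v=a.copy();cv2.drawContours(v,[c],-1,(0,255,0),1);vis.append(cv2.resize(v,None,fx=5,fy=5,interpolation=cv2.INTER_NEAREST))
cv2.imwrite("pics/m1.png",np.hstack(vis))
s=lambda u,v:(146+u/3,170+(v-264)/3); t=lambda u,v:(214+(u-396)/3,95+(v-264)/3)
R={}
for nm,a,b in[("F+y",s(391,408),t(447,571)),("F-y",s(207,286),t(703,545)),("B+y",s(201,473),t(420,311)),("B-y",s(8,327),t(681,287))]:
    p,e=tri(a,b);R[nm]=p;print(nm,P(p),round(e,1))
print([np.linalg.norm(R[i]-R[j]) for i,j in(("F+y","F-y"),("B+y","B-y"),("F+y","B+y"),("F-y","B-y"))])
```

```text
a 129.0 385.0 [171.  208.8] ((16.696502685546875, 43.35282897949219), 25.820993423461914) [[154.0, 224.7], [172.9, 185.7], [187.9, 192.9], [169.1, 232.0]]
V 141.0 326.5 [175.  210.5] ((11.180338859558105, 42.0380744934082), 26.56505012512207) [[160.6, 226.8], [179.4, 189.2], [189.4, 194.2], [170.6, 231.8]]
S 99.0 328.5 [174.1 210.3] ((9.391485214233398, 41.59086608886719), 26.56505012512207) [[160.6, 226.8], [179.2, 189.6], [187.6, 193.8], [169.0, 231.0]]
F+y [505.  142.3  32.4] 0.7
F-y [ 530.7 -159.1   33.5] 4.1
B+y [778.9 167.6 162.7] 3.5
B-y [ 804.4 -129.3  161.2] 2.4
[np.float64(302.41876636566803), np.float64(298.0158853810219), np.float64(304.3614038818887), np.float64(303.51656485778597)]
```

View pics/m1.png

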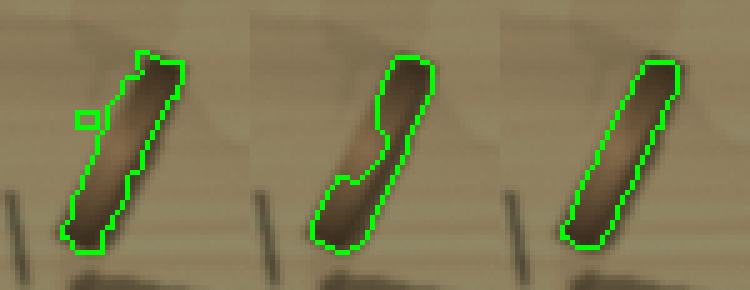

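Run:
```python
from h import *
P=lambda p:np.round(p,1)
s=lambda u,v:(146+u/3,170+(v-264)/3); t=lambda u,v:(214+(u-396)/3,95+(v-264)/3)
for nm,a,b,z in[("F+y",s(391,408),t(447,571),40),("F-y",s(207,286),t(703,545),40),("B+y",s(201,473),t(420,311),166.8),("B-y",s(8,327),t(681,287),166.8)]:
    print(nm,P(plane("scene",*a,z)),P(plane("top",*b,z)))
print("wedge tip top-view",P(plane("top",183.9,192.2,4)),P(plane("top",183.9,192.2,8)),"rear",P(plane("top",165.3,229.4,15)),P(plane("top",165.3,229.4,30)))
# wedge top mask edges at z=30 rear corners / scene
for u,v,z in[(354,246,15),(350.5,239,30),(354.5,244.5,30),(352.5,250.5,0),(311.5,261.5,0),(307.5,258.5,0),(307.5,255.5,8),(329.5,244.5,30)]:
    print("scene",u,v,z,P(plane("scene",u,v,z)))
p,e=tri((308,257.5),(183.9,192.2));print("tip tri",P(p),e)
p,e=tri((352,244.5),(165.3,229.4));print("rear tri",P(p),e)
```

```text
F+y [509.8 147.6  40. ] [503.8 141.7  40. ]
F-y [ 533.7 -151.    40. ] [ 530.9 -159.7   40. ]
B+y [779.8 172.2 166.8] [778.6 166.2 166.8]
B-y [ 806.2 -122.3  166.8] [ 803.3 -129.4  166.8]
wedge tip top-view [531.7 312.4   4. ] [530.9 311.9   8. ] rear [396.7 374.6  15. ] [394.8 372.1  30. ]
scene 354 246 15 [396.8 385.5  15. ]
scene 350.5 239 30 [393.7 366.4  30. ]
scene 354.5 244.5 30 [402.1 389.2  30. ]
scene 352.5 250.5 0 [403.6 387.4   0. ]
scene 311.5 261.5 0 [531.3 329.2   0. ]
scene 307.5 258.5 0 [531.9 312.7   0. ]
scene 307.5 255.5 8 [528.2 308.6   8. ]
scene 329.5 244.5 30 [459.5 336.4  30. ]
tip tri [531.2 312.9   4.7] 1.3599168665231658
rear tri [396.3 375.8  13.6] 2.194596879599563
```

Wedge tip is at about (531,314) and its rear at about (396,376), which gives a length of 149 mm (check ok). Slope front middle is at about (520,-4,40) with yaw about 5°, and the nose end agrees with this. Moving above the wedge now.

```bash
cat >> h.py <<'E'
from scipy.spatial.transform import Rotation as Ro
YAW=np.radians(5.1);U=np.array([np.cos(YAW),np.sin(YAW),0]);V=np.array([-np.sin(YAW),np.cos(YAW),0]);K=np.array([0,0,1.])
F0=np.array([520.3,-3.9,40.]);T=np.radians(25);E_=U*np.cos(T)+K*np.sin(T);N=-U*np.sin(T)+K*np.cos(T)
def slope(up,y,h): return F0+E_*up+V*y+N*h
def onslope(p): d=np.asarray(p)-F0;return np.round([d@E_,d@V,d@N],1)
def rot(yawdeg,tilt=0):   # tool x = yaw direction; tilt leans tool z towards U
    return Ro.from_rotvec(np.cross(-K,U)*np.radians(tilt))*Ro.from_euler("xyz",[np.pi,0,np.radians(yawdeg)])
def row(p,R):
    s=ctrl.read_state();R0=Ro.from_euler("xyz",s["tool_rot"])
    print("row",np.round(R0.inv().apply(np.asarray(p)-s["eef_pos"])/10,2).tolist(),np.round((R0.inv()*R).as_rotvec(degrees=True),2).tolist(),"t",s["clock"])
E
python3 -c "
from h import *
row([415,367,120],rot(155.3))
row([415,367,5],rot(155.3))"
```

```text
row [-25.88, -15.94, 11.07] [-0.1, 0.0, 4.03] t 0.1
row [-25.88, -15.92, 22.57] [-0.1, 0.0, 4.03] t 0.1
```

move_arm(increments=[[-6,-4,2.5,0,0,1],[-11,-7,5,0,0,2],[-16,-10,7,0,0,3],[-21,-13,9,0,0,4],[-25.9,-15.9,11,-0.1,0,4],[-25.9,-15.9,11,-0.1,0,4],[-25.9,-15.9,11,-0.1,0,4],[-25.9,-15.9,11,-0.1,0,4]], grip=0.3)

```text
clock: 0.9
eef_pos: [418.0, 362.7, 119.8]
tool_rot: [-3.139, 0.001, 2.703]
force: [-0.2, 0.4, -0.5]
width: 55.6
```

Run:
```python
from h import *
row([415,367,5],rot(155.3))
o=[]
for n in("scene","top"):
    a=cv2.cvtColor(eyes.get_image(n),cv2.COLOR_RGB2BGR);cv2.imwrite(f"pics/{n}1.png",a)
    u,v=np.int32(proj(n,[440,355,50]));o.append(cv2.resize(a[max(v-60,0):v+60,u-65:u+65],(390,360),interpolation=cv2.INTER_CUBIC))
cv2.imwrite("pics/c2.png",np.hstack(o))
```

```text
row [0.47, 0.3, 11.48] [-0.16, 0.06, -0.41] t 0.9
```

View pics/c2.png

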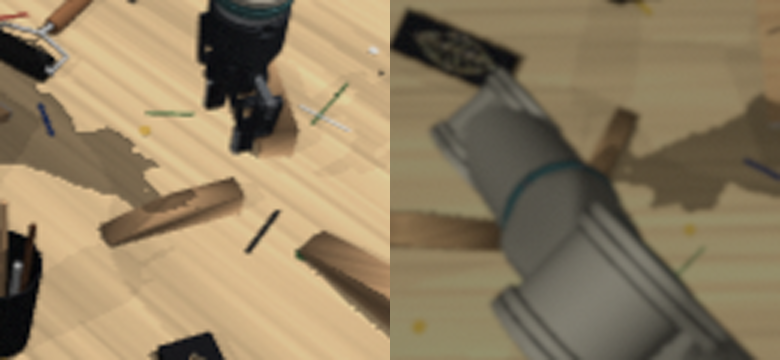

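The gripper stands above the wedge's thick end and nothing is in the way of the descent.

move_arm(increments=[[0.3,0.2,3,0,0,-0.4],[0.5,0.3,6,0,0,-0.4],[0.5,0.3,9,0,0,-0.4],[0.5,0.3,10.5,0,0,-0.4],[0.5,0.3,11.2,0,0,-0.4],[0.5,0.3,11.4,0,0,-0.4],[0.5,0.3,11.4,0,0,-0.4],[0.5,0.3,11.4,0,0,-0.4]])

```text
clock: 1.8
eef_pos: [413.1, 373.7, 8.5]
tool_rot: [3.138, 0.001, 2.718]
force: [-0.1, -0.3, 0.3]
width: 55.1
```

move_arm(increments=[[0,0,0,0,0,0],[0,0,0,0,0,0],[0,0,0,0,0,0],[0,0,0,0,0,0],[0,0,0,0,0,0],[0,0,0,0,0,0],[0,0,0,0,0,0],[0,0,0,0,0,0]], grip=-1)

```text
clock: 2.6
eef_pos: [412.9, 373.2, 8.3]
tool_rot: [3.139, 0.0, 2.718]
force: [-0.7, -0.5, 6.0]
width: 24.5
```

```bash
python3 -c "
from h import *
s=ctrl.read_state();print(s['eef_pos'],s['tool_rot'],s['width'])
row([440,330,150],rot(155.3))
row(slope(5,70,90),rot(185.1,25)); print(slope(5,70,90),slope(12,70,9))
print(plane('top',253,227,17),plane('top',177,142,60))"
```

```text
[412.8539052  373.20962245   8.27850887] [3.13873311e+00 3.93716016e-04 2.71758181e+00] 24.463646507295824
row [-4.26, -2.78, -14.18] [0.16, 0.02, 0.41] t 2.6
row [-18.96, -25.46, -11.61] [-6.26, -24.38, -28.95] t 2.6
[480.70593516  62.84455076 123.68079214] [521.12153021  66.45154652  53.22818922]
[400.86683271  65.7096917   17.        ] [703.20187051 332.30652334  60.        ]
```

move_arm(increments=[[0,0,-2,0,0,0],[0,0,-5,0,0,0],[0,0,-9,0,0,0],[0,0,-12,0,0,0],[0,0,-14,0,0,0],[0,0,-14,0,0,0],[0,0,-14,0,0,0]])

```text
clock: 3.3
eef_pos: [412.3, 372.6, 147.5]
tool_rot: [3.139, 0.0, 2.718]
force: [0.4, 0.3, -0.4]
width: 25.2
```

```bash
python3 -c "
from h import *
row(slope(5,70,90),rot(185.1,25));print(slope(5,70,90))"
```

```text
row [-18.98, -25.43, 2.33] [-6.29, -24.41, -28.93] t 3.3
[480.70593516  62.84455076 123.68079214]
```

move_arm(increments=[[-1.9,-2.5,0.2,-0.6,-2.4,-2.9],[-3.8,-5.1,0.5,-1.3,-4.9,-5.8],[-5.7,-7.6,0.7,-1.9,-7.3,-8.7],[-7.6,-10.2,0.9,-2.5,-9.8,-11.6],[-9.5,-12.7,1.2,-3.1,-12.2,-14.5],[-11.4,-15.3,1.4,-3.8,-14.6,-17.4],[-13.3,-17.8,1.6,-4.4,-17.1,-20.3],[-15.2,-20.3,1.9,-5.0,-19.5,-23.1],[-17.1,-22.9,2.1,-5.7,-22,-26],[-19,-25.4,2.3,-6.3,-24.4,-28.9],[-19,-25.4,2.3,-6.3,-24.4,-28.9],[-19,-25.4,2.3,-6.3,-24.4,-28.9],[-19,-25.4,2.3,-6.3,-24.4,-28.9]])

```text
clock: 4.6
eef_pos: [475.6, 74.8, 121.1]
tool_rot: [-3.093, 0.377, -3.104]
force: [-0.3, -0.1, -0.7]
width: 24.7
```

Run:
```python
from h import *
s=ctrl.read_state();print(onslope(s["eef_pos"]),s["width"])
row(slope(10,70,30),rot(185.1,25))
o=[]
for n in("scene","top"):
    a=cv2.cvtColor(eyes.get_image(n),cv2.COLOR_RGB2BGR);cv2.imwrite(f"pics/{n}2.png",a)
    u,v=np.int32(proj(n,[580,60,120]));print(n,u-65,v-60);o.append(cv2.resize(a[v-60:v+60,u-65:u+65],(390,360),interpolation=cv2.INTER_CUBIC))
cv2.imwrite("pics/c3.png",np.hstack(o))
```

```text
[ 0.2 82.3 89.3] 24.73210607632823
row [-1.38, -0.77, 5.93] [-3.95, -3.45, -2.63] t 4.6
scene 177 137
top 189 110
```

View pics/c3.png

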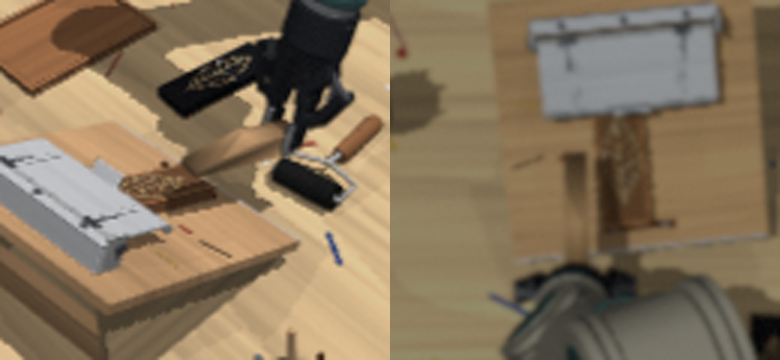

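Run:
```python
from h import *
s=ctrl.read_state();R=Ro.from_euler("xyz",s["tool_rot"])
S=lambda u,v:(177+u/3,137+v/3);Tt=lambda u,v:(189+(u-390)/3,110+v/3)
for nm,a,b in(("tip",S(187,165),Tt(573,153)),("nose+y",S(170,229),Tt(544,117)),("nose tab",S(112,165),Tt(630,110)),("blk upper? lowR",S(212,190),Tt(651,226))):
    p,e=tri(a,b);print(nm,p,e,onslope(p),R.inv().apply(p-s["eef_pos"]).round(1))
for nm,p in(("nose +y",slope(165,98,22)),("nose -y",slope(165,-98,22)),("strip+y",slope(26,42,5)),("strip-y",slope(26,-42,5)),("F+",slope(0,150,0)),("F-",slope(0,-150,0))):
    a=proj("scene",p);b=proj("top",p);print(nm,(a-[177,137])*3,(b-[189,110])*3+[390,0])
```

```text
tip [601.02099377  74.14816353 166.50542117] 0.6928117975376225 [132.6  70.6  77.7] [-135.    -0.7    3.4]
nose+y [652.81118626 106.16914501 132.1869676 ] 0.6551889091258043 [167.4  97.9  23.6] [-171.6   32.3   53. ]
nose tab [652.05724359  10.35297774 155.43049117] 2.702716775522911 [168.9   2.5  48.6] [-176.5  -64.5   34.9]
blk upper? lowR [532.0308222   -2.24249832  34.64424212] 41.296949931063054 [ 8.5  0.6 -9.9] [-20.4 -69.8 103.7]
nose +y [170.97544608 229.90926453] [543.83305578 119.12704615]
nose -y [ 45.08049749 143.1720783 ] [715.31305429 102.12805922]
strip+y [214.05959722 194.66941799] [602.64385913 229.62122973]
strip-y [161.84392463 160.49014125] [674.12172647 222.42839567]
F+ [298.54174079 240.68523432] [512.77269761 259.37187164]
F- [112.92564006 120.05850803] [766.49273707 233.77233326]
```

move_arm(increments=[[-0.4,-0.2,1.5,-1,-0.9,-0.7],[-0.8,-0.4,3,-2,-1.8,-1.4],[-1.2,-0.6,4.5,-3,-2.7,-2],[-1.4,-0.8,5.5,-4,-3.5,-2.6],[-1.4,-0.8,5.9,-4,-3.5,-2.6],[-1.4,-0.8,5.9,-4,-3.5,-2.6],[-1.4,-0.8,5.9,-4,-3.5,-2.6],[-1.4,-0.8,5.9,-4,-3.5,-2.6],[-1.4,-0.8,5.9,-4,-3.5,-2.6]])

```text
clock: 5.6
eef_pos: [511.4, 65.9, 73.6]
tool_rot: [3.141, 0.44, -3.054]
force: [-0.1, -0.3, -1.0]
width: 25.1
```

Run:
```python
from h import *
s=ctrl.read_state();print(onslope(s["eef_pos"]),s["width"],s["qpos"].round(2))
row(slope(10,70,11),rot(185.1,25))
```

```text
[11.8 70.3 31.6] 25.146899289912895 [ 0.11  0.71 -0.48  2.41  2.38  0.52 -0.91]
row [0.18, -0.03, 2.06] [-0.02, 0.19, -0.09] t 5.6
```

move_arm(increments=[[0,0,0.5,0,0,0],[0,0,1,0,0,0],[0,0,1.5,0,0,0],[0,0,1.8,0,0.2,0],[0,0,2.0,0,0.2,0],[0,0,2.1,0,0.2,0],[0,0,2.1,0,0.2,0],[0,0,2.1,0,0.2,0]])

```text
clock: 6.4
eef_pos: [520.1, 66.1, 54.1]
tool_rot: [3.141, 0.435, -3.055]
force: [0.9, 0.4, -0.1]
width: 24.6
```

Run:
```python
from h import *
s=ctrl.read_state();print(onslope(s["eef_pos"]),s["width"],s["qpos"].round(2),s["force"],s["force"]@N)
row(slope(10,70,9),rot(185.1,25))
```

```text
[11.4 69.8 10.2] 24.595891558159263 [ 0.11  0.77 -0.48  2.39  2.4   0.55 -0.91] [ 0.92023526  0.38884002 -0.11409165] -0.5053787953555339
row [0.14, 0.02, 0.12] [-0.02, -0.05, -0.14] t 6.4
```

move_arm(increments=[[0,0,0.1,0,0,0],[0,0,0.15,0,0,0],[0,0,0.2,0,0,0],[0,0,0.25,0,0,0],[0,0,0.3,0,0,0],[0,0,0.3,0,0,0]])

```text
clock: 7.0
eef_pos: [520.8, 66.1, 52.9]
tool_rot: [-3.141, 0.437, -3.054]
force: [-9.4, -1.6, 20.2]
width: 25.0
```

Run:
```python
from h import *
s=ctrl.read_state();print(onslope(s["eef_pos"]),s["width"],s["force"],s["force"]@N)
row(slope(60,70,8),rot(185.1,25))
```

```text
[11.6 69.7  8.9] 25.02658761053905 [-9.42411683 -1.5929986  20.20595915] 22.339700670583433
row [-4.84, 0.04, 0.09] [-0.05, 0.06, -0.07] t 7.0
```

move_arm(increments=[[0,0,-0.12,0,0,0],[-0.3,0,-0.12,0,0,0],[-0.8,0,-0.12,0,0,0],[-1.3,0,-0.12,0,0,0],[-1.8,0,-0.12,0,0,0],[-2.3,0,-0.12,0,0,0],[-2.8,0,-0.12,0,0,0],[-3.3,0,-0.12,0,0,0],[-3.8,0,-0.12,0,0,0],[-4.3,0,-0.12,0,0,0],[-4.8,0,-0.12,0,0,0],[-5,0,-0.12,0,0,0],[-5,0,-0.12,0,0,0],[-5,0,-0.12,0,0,0]])

```text
clock: 8.4
eef_pos: [562.6, 70.5, 72.6]
tool_rot: [3.139, 0.43, -3.054]
force: [-9.7, -0.9, 7.1]
width: 24.8
```

Run:
```python
from h import *
s=ctrl.read_state();print(onslope(s["eef_pos"]),s["width"],[s["force"]@a for a in(E_,V,N)])
row(slope(127,70,8.5),rot(185.1,25))
```

```text
[57.9 70.3  8.9] 24.836767011269675 [np.float64(-5.80361963179387), np.float64(-0.059281477350721826), np.float64(10.497896952838488)]
row [-6.91, -0.02, -0.0] [0.08, -0.38, -0.1] t 8.4
```

move_arm(increments=[[-0.3,0,0,0,0,0],[-0.7,0,0,0,0,0],[-1.1,0,0,0,0,0],[-1.5,0,0,0,0,0],[-1.9,0,0,0,0,0],[-2.3,0,0,0,0,0],[-2.7,0,0,0,0,0],[-3.1,0,0,0,0,0],[-3.5,0,0,0,0,0],[-3.9,0,0,0,0,0],[-4.3,0,0,0,0,0],[-4.7,0,0,0,0,0],[-5.1,0,0,0,0,0],[-5.5,0,0,0,0,0],[-5.8,0,0,0,0,0],[-5.8,0,0,0,0,0],[-5.8,0,0,0,0,0]])

```text
clock: 10.1
eef_pos: [601.4, 75.6, 90.6]
tool_rot: [3.134, 0.408, -3.054]
force: [-38.7, -2.0, 10.3]
width: 25.0
```

Run:
```python
from h import *
s=ctrl.read_state();print(onslope(s["eef_pos"]),s["width"],[s["force"]@a for a in(E_,V,N)])
row(slope(127,70,8.5),rot(185.1,25))
```

```text
[101.   72.    8.7] 25.014040374153836 [np.float64(-30.725357695268606), np.float64(1.4301460566054787), np.float64(25.64366139647552)]
row [-2.6, -0.2, -0.05] [0.4, -1.63, -0.06] t 10.1
```

move_arm(increments=[[0,0,-0.03,0,-0.8,0],[-0.3,0,-0.05,0.2,-1.5,0],[-0.6,0,-0.05,0.4,-1.6,0],[-0.9,0,-0.05,0.4,-1.6,0],[-1.2,0,-0.05,0.4,-1.6,0],[-1.5,0,-0.05,0.4,-1.6,0],[-1.8,0,-0.05,0.4,-1.6,0],[-1.8,0,-0.05,0.4,-1.6,0],[-1.8,0,-0.05,0.4,-1.6,0]])

```text
clock: 11.0
eef_pos: [621.4, 77.9, 99.9]
tool_rot: [3.141, 0.442, -3.053]
force: [-28.9, -2.9, 7.4]
width: 25.2
```

Run:
```python
from h import *
s=ctrl.read_state();print(onslope(s["eef_pos"]),s["width"],[s["force"]@a for a in(E_,V,N)])
row(slope(127,70,8.5),rot(185.1,25))
```

```text
[123.1  72.4   8.6] 25.191235707996253 [np.float64(-23.214092370033455), np.float64(-0.32590758823796423), np.float64(18.95284393971411)]
row [-0.39, -0.24, 0.02] [0.0, 0.31, -0.03] t 11.0
```

move_arm(increments=[[-0.2,0,0,0,0,0],[-0.4,0,0,0,0,0],[-0.5,0,0,0,0,0],[-0.5,0,0,0,0,0],[-0.5,0,0,0,0,0]])

```text
clock: 11.5
eef_pos: [625.4, 78.1, 101.7]
tool_rot: [3.142, 0.441, -3.053]
force: [-30.7, -2.0, 8.3]
width: 25.1
```

Run:
```python
from h import *
s=ctrl.read_state();print(onslope(s["eef_pos"]),s["width"],[s["force"]@a for a in(E_,V,N)])
o=[]
for n in("scene","top"):
    a=cv2.cvtColor(eyes.get_image(n),cv2.COLOR_RGB2BGR);cv2.imwrite(f"pics/{n}3.png",a)
    u,v=np.int32(proj(n,[650,40,110]));print(n,u-65,v-60);o.append(cv2.resize(a[v-60:v+60,u-65:u+65],(390,360),interpolation=cv2.INTER_CUBIC))
cv2.imwrite("pics/c4.png",np.hstack(o))
```

```text
[127.6  72.4   8.6] 25.077600099138373 [np.float64(-24.408546417811326), np.float64(0.7675434078058132), np.float64(20.532933320814976)]
scene 156 146
top 194 91
```

View pics/c4.png

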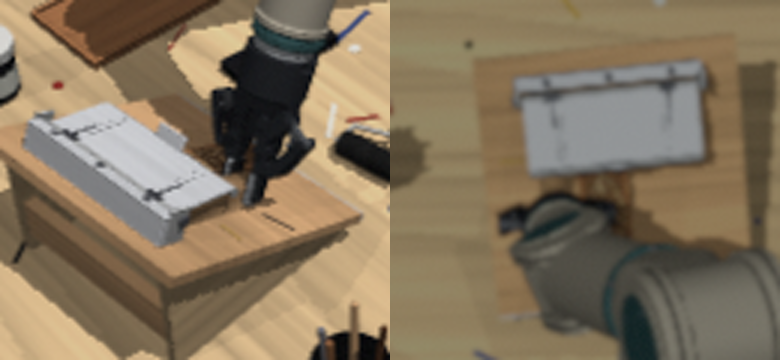

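The clip is now raised on the wedge. The last 5 mm went in with no rise in force, so the wedge isn't home yet, and I push on.

move_arm(increments=[[-0.2,0,-0.02,0,0,0],[-0.4,0,-0.03,0,0,0],[-0.6,0,-0.03,0,0,0],[-0.6,0,-0.03,0,0,0],[-0.6,0,-0.03,0,0,0]])

```text
clock: 12.1
eef_pos: [625.4, 78.1, 101.7]
tool_rot: [3.141, 0.433, -3.053]
force: [-42.6, -3.8, 7.6]
width: 24.9
```

Run:
```python
from h import *
s=ctrl.read_state();print(onslope(s["eef_pos"]),s["width"],[s["force"]@a for a in(E_,V,N)],s["tool_rot"])
```

```text
[127.6  72.4   8.6] 24.904539254122394 [np.float64(-35.57093073261086), np.float64(-0.0029150224896425355), np.float64(24.981877939452787)] [ 3.14112952  0.43269045 -3.05297374]
```

It stalled at up-slope 127.6 for the tool, which puts the tip at about 262. The force rose while the position held, so the wedge is home. I relax the push, then release.

move_arm(increments=[[0.4,0,0,0,0,0],[0.8,0,-0.05,0,0,0],[1.2,0,-0.1,0,0,0],[1.2,0,-0.1,0,0,0]])

```text
clock: 12.5
eef_pos: [625.5, 77.8, 101.9]
tool_rot: [-3.14, 0.45, -3.053]
force: [-11.3, 2.0, -7.5]
width: 25.2
```

move_arm(increments=[[0,0,0,0,0,0],[0,0,0,0,0,0],[0,0,0,0,0,0],[0,0,0,0,0,0]], grip=0.05)

```text
clock: 12.9
eef_pos: [634.1, 75.7, 107.4]
tool_rot: [-3.135, 0.465, -3.056]
force: [-0.2, 0.1, 1.1]
width: 44.7
```

Run:
```python
from h import *
s=ctrl.read_state();print(onslope(s["eef_pos"]),s["width"],[s["force"]@a for a in(E_,V,N)],s["tool_rot"])
row(slope(120,72,90),rot(185.1,25))
```

```text
[137.6  69.1  10.2] 44.69075792791201 [np.float64(0.3013271342251177), np.float64(0.08965640109342991), np.float64(1.0393035407353985)] [-3.134845    0.4652721  -3.05564025]
row [1.53, 0.22, -8.03] [-0.46, 1.66, -0.16] t 12.9
```

move_arm(increments=[[0.5,0,-0.2,0,0,0],[1,0,-1,0,0.8,0],[1.3,0.1,-3,-0.4,1.6,0],[1.5,0.2,-5.5,-0.4,1.6,0],[1.5,0.2,-8,-0.4,1.6,0],[1.5,0.2,-8,-0.4,1.6,0],[1.5,0.2,-8,-0.4,1.6,0]])

```text
clock: 13.6
eef_pos: [584.1, 73.8, 172.1]
tool_rot: [3.142, 0.437, -3.055]
force: [0.6, -0.2, -0.3]
width: 44.8
```

Run:
```python
from h import *
s=ctrl.read_state();print(onslope(s["eef_pos"]),s["width"])
row(slope(70,0,90),rot(185.1,25))
```

```text
[119.7  71.7  89.9] 44.76283177793753
row [4.95, -7.19, -0.0] [-0.06, 0.03, -0.15] t 13.6
```

move_arm(increments=[[0.5,-0.7,0,0,0,0],[1.2,-2,0,0,0,0],[2,-3.5,0,0,0,0],[2.5,-5,0,0,0,0],[3,-6.2,0,0,0,0],[3,-7.2,0,0,0,0],[3,-7.2,0,0,0,0],[3,-7.2,0,0,0,0],[3,-7.2,0,0,0,0]], grip=0.75)

```text
clock: 14.5
eef_pos: [563.1, 1.0, 158.5]
tool_rot: [3.14, 0.435, -3.054]
force: [-0.0, 0.6, 0.7]
width: 74.5
```

Run:
```python
from h import *
s=ctrl.read_state();print(onslope(s["eef_pos"]),s["width"])
for up in(35,100):
  for y in(28,-28):
    p=slope(up,y,18);b=proj("top",p);a=proj("scene",p);print(up,y,"c1:",(b-[214,95])*3+[396,264],(a-[146,170])*3+[0,264])
row(slope(90,0,0),rot(185.1,25))
o=[]
for n in("scene","top"):
    a=cv2.cvtColor(eyes.get_image(n),cv2.COLOR_RGB2BGR);cv2.imwrite(f"pics/{n}4.png",a)
    u,v=np.int32(proj(n,[640,30,110]));print(n,u-65,v-60);o.append(cv2.resize(a[v-60:v+60,u-65:u+65],(390,360),interpolation=cv2.INTER_CUBIC))
cv2.imwrite("pics/c5.png",np.hstack(o))
```

```text
[89.1  1.1 89.2] 74.54731232166456
35 28 c1: [545.72412237 532.37657197] [296.02367045 345.19700497]
35 -28 c1: [593.78129957 527.5436826 ] [260.98314716 322.39553335]
100 28 c1: [540.86662847 477.42258465] [257.39792593 355.14663454]
100 -28 c1: [589.33257338 472.58322214] [221.92985941 331.39008634]
row [-0.1, -0.11, 8.92] [0.04, -0.06, -0.1] t 14.5
scene 156 143
top 197 94
```

View pics/c5.png

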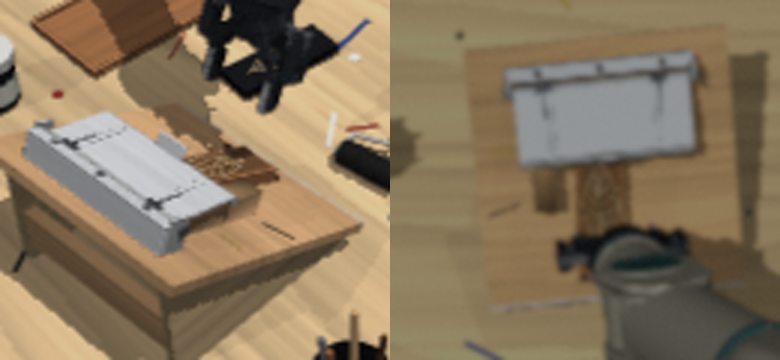

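The clip stays open on the wedge, whose rear shows at top crop (550,190). The block seems to sit some 12 mm to +y of the centre line, so I measure its edges.

Run:
```python
from h import *
def onpl(n,u,v,h): # ray to plane at height h over board
    o,d=ray(n,u,v);q=F0+N*h;return o+d*((q-o)@N)/(d@N)
for f,rows in(("top0",range(150,185,4)),("top4",range(148,165,4))):
    a=cv2.imread(f"pics/{f}.png").astype(int)
    for v in rows:
        l=a[v,225:300].sum(1)
        # reddish dark: print smoothed gradient extremes in the block region
        g=np.gradient(np.convolve(l,[.25,.5,.25],"same"))
        seg=g[20:58];i,j=20+np.argmin(seg[:22]),20+14+np.argmax(seg[14:])
        print(f,v,225+i,225+j,onslope(onpl("top",225.5+i,v+.5,18)),onslope(onpl("top",225.5+j,v+.5,18)))
cv2.imwrite("pics/c6.png",cv2.resize(cv2.imread("pics/top0.png")[135:200,235:310],(750,650)[:2] if 0 else (675,585),interpolation=cv2.INTER_NEAREST))
```

```text
top0 150 257 274 [155.8  39.6  18. ] [150.  -18.4  18. ]
top0 154 257 275 [142.   40.8  18. ] [135.9 -20.7  18. ]
top0 158 257 275 [128.2  42.1  18. ] [122.  -19.6  18. ]
top0 162 245 276 [118.5  84.4  18. ] [107.7 -21.9  18. ]
top0 166 258 276 [100.1  41.1  18. ] [ 93.8 -20.8  18. ]
top0 170 259 276 [85.7 38.9 18. ] [ 79.8 -19.6  18. ]
top0 174 259 276 [71.7 40.2 18. ] [ 65.7 -18.5  18. ]
top0 178 259 277 [57.6 41.4 18. ] [ 51.3 -20.8  18. ]
top0 182 260 277 [43.2 39.2 18. ] [ 37.1 -19.7  18. ]
top4 148 257 281 [162.7  39.   18. ] [154.5 -42.9  18. ]
top4 152 259 277 [148.2  33.4  18. ] [142.1 -28.1  18. ]
top4 156 259 277 [134.4  34.6  18. ] [128.2 -27.   18. ]
top4 160 245 277 [125.4  83.7  18. ] [114.4 -25.9  18. ]
top4 164 259 277 [106.7  37.1  18. ] [100.4 -24.8  18. ]
```

View pics/c6.png

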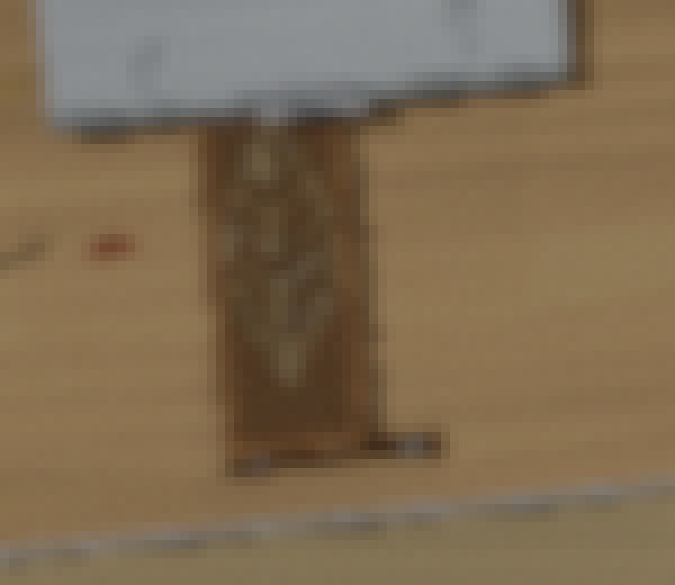

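The block is about 5 mm to +y, at roughly y = 34 to -24 once blur is allowed for. It was at about +10 before, so the finger's back probably nudged it on release. I take y=5 and up-slope 82, fully open.

move_arm(increments=[[0.3,0.2,1,0,0,0],[0.7,0.4,3,0,0,0],[0.7,0.4,5,0,0,0],[0.7,0.4,6.5,0,0,0],[0.7,0.4,7.7,0,0,0],[0.7,0.4,8.4,0,0,0],[0.7,0.4,8.8,0,0,0],[0.7,0.4,8.8,0,0,0],[0.7,0.4,8.8,0,0,0]], grip=1)

```text
clock: 15.5
eef_pos: [593.3, 6.9, 76.6]
tool_rot: [3.141, 0.436, -3.055]
force: [0.3, 0.1, -0.0]
width: 85.6
```

Run:
```python
from h import *
s=ctrl.read_state();print(onslope(s["eef_pos"]),s["width"],[s["force"]@a for a in(E_,V,N)])
```

```text
[82.2  4.3  2. ] 85.55312070951233 [np.float64(0.2288374129790337), np.float64(0.08872084188847545), np.float64(-0.12767592752280185)]
```

move_arm(increments=[[0,0,0,0,0,0],[0,0,0,0,0,0],[0,0,0,0,0,0],[0,0,0,0,0,0],[0,0,0,0,0,0],[0,0,0,0,0,0],[0,0,0,0,0,0],[0,0,0,0,0,0]], grip=-1)

```text
clock: 16.3
eef_pos: [593.1, 7.2, 77.0]
tool_rot: [3.141, 0.436, -3.055]
force: [-4.2, 0.9, 6.8]
width: 54.5
```

Run:
```python
from h import *
s=ctrl.read_state();print(onslope(s["eef_pos"]),s["width"],[s["force"]@a for a in(E_,V,N)])
```

```text
[82.2  4.6  2.5] 54.54813756695346 [np.float64(-0.8020671640614125), np.float64(1.2385918362515103), np.float64(7.924321508870581)]
```

Gripped at 54.5 mm (the wedge also read about 1 mm low). I lift 8 mm square off the board, then slide down-slope.

move_arm(increments=[[0,0,-0.2,0,0,0],[0,0,-0.4,0,0,0],[0,0,-0.6,0,0,0],[0,0,-0.8,0,0,0],[0,0,-0.8,0,0,0],[0,0,-0.8,0,0,0]])

```text
clock: 16.9
eef_pos: [590.0, 6.4, 83.4]
tool_rot: [3.141, 0.436, -3.055]
force: [-0.5, 0.1, -1.1]
width: 54.2
```

Run:
```python
from h import *
s=ctrl.read_state();print(onslope(s["eef_pos"]),s["width"],[s["force"]@a for a in(E_,V,N)],s["tool_rot"],s["qpos"].round(2))
```

```text
[82.1  4.1  9.6] 54.22360760829234 [np.float64(-0.8615032399325039), np.float64(0.18857786293739576), np.float64(-0.7925592065501038)] [ 3.14101976  0.4355582  -3.05530678] [ 0.38  0.76 -0.64  2.21  2.01  0.43 -0.31]
```

move_arm(increments=[[0.2,0,0,0,0,0],[0.6,0,0,0,0,0],[1.1,0,0,0,0,0],[1.6,0,0,0,0,0],[2.2,0,0,0,0,0],[2.8,0,0,0,0,0],[3.4,0,-0.1,0,0,0],[4,0,-0.5,0,0,0],[4.2,0,-1.5,0,0,0],[4.2,0,-3,0,0,0],[4.2,0,-5,0,0,0],[4.2,0,-7,0,0,0],[4.2,0,-7,0,0,0],[4.2,0,-7,0,0,0]])

```text
clock: 18.3
eef_pos: [523.0, 0.4, 130.0]
tool_rot: [-3.141, 0.437, -3.055]
force: [0.7, 0.7, -1.5]
width: 54.7
```

Run:
```python
from h import *
s=ctrl.read_state();print(onslope(s["eef_pos"]),s["width"],[s["force"]@a for a in(E_,V,N)],s["tool_rot"],s["qpos"].round(2))
# tray: top mask corners, both views
a=cv2.imread("pics/scene0.png")
S=lambda u,v:(u*.64,v*.64)
for nm,p,q in(("+x-y? left",S(260,236),(354,183)),("top",S(323,204),(399,239)),("right",S(357,229),(358,240)),("bottom",S(296,262),(354,183)),("l",S(260,236),(394,181))):
    print(nm,plane("scene",*p,14).round(1),plane("top",*q,14).round(1))
```

```text
[40.8  4.  80.3] 54.73318796834704 [np.float64(0.0341119501178157), np.float64(0.5973946959658127), np.float64(-1.618889997458988)] [-3.14096691  0.43735752 -3.05478198] [ 0.44  0.61 -0.7   2.36  2.    0.41 -0.36]
+x-y? left [ 562.4 -434.8   14. ] [ 555.2 -299.5   14. ]
top [ 359.2 -435.3   14. ] [ 352.2 -445.4   14. ]
right [ 361.7 -286.5   14. ] [ 350.6 -301.5   14. ]
bottom [ 554.8 -286.8   14. ] [ 555.2 -299.5   14. ]
l [ 562.4 -434.8   14. ] [ 560.6 -443.6   14. ]
```

The block is clear of the clip. The tray centre is at about (457,-367), with both views agreeing to within 12 mm (the margins are over 20 mm). I go above the tray and level the tool.

```bash
python3 -c "
from h import *
row([434,-367,140],rot(180))"
```

```text
row [10.49, -35.83, -5.99] [1.05, 25.04, 4.89] t 18.3
```

move_arm(increments=[[0.3,-1,-0.6,0,0.8,0.1],[0.9,-3,-1.4,0.1,2.5,0.4],[1.7,-6,-2,0.2,4.5,0.8],[2.6,-9,-2.6,0.3,6.5,1.2],[3.5,-12,-3,0.4,8.5,1.6],[4.4,-15,-3.5,0.5,10.5,2],[5.3,-18,-4,0.6,12.7,2.5],[6.2,-21,-4.5,0.7,15,2.9],[7,-24,-5,0.8,17,3.3],[7.9,-27,-5.3,0.9,19,3.7],[8.8,-30,-5.6,1,21,4.1],[9.7,-33,-5.8,1,23,4.5],[10.3,-35,-6,1,25,4.9],[10.5,-35.8,-6,1,25,4.9],[10.5,-35.8,-6,1,25,4.9],[10.5,-35.8,-6,1,25,4.9],[10.5,-35.8,-6,1,25,4.9]])

```text
clock: 20.0
eef_pos: [433.7, -364.9, 139.1]
tool_rot: [3.139, -0.001, -3.139]
force: [-0.1, -0.1, -0.8]
width: 54.3
```

Run:
```python
from h import *
s=ctrl.read_state();print(s["eef_pos"],s["tool_rot"],s["width"])
row([434,-367,30],rot(180))
o=[]
for n in("scene","top"):
    a=cv2.cvtColor(eyes.get_image(n),cv2.COLOR_RGB2BGR);cv2.imwrite(f"pics/{n}5.png",a)
    u,v=np.int32(proj(n,[520,-220,100]));u=max(u,100);print(n,u-100,v-90);o.append(cv2.resize(a[max(v-90,0):v+90,u-100:u+100],(390,351),interpolation=cv2.INTER_CUBIC))
cv2.imwrite("pics/c7.png",np.hstack(o))
```

```text
[ 433.65729202 -364.85638964  139.06414255] [ 3.13884923e+00 -1.17106254e-03 -3.13914186e+00] 54.317650022240244
row [-0.05, -0.24, 10.91] [0.16, -0.07, 0.14] t 20.0
scene 105 64
top 236 97
```

View pics/c7.png

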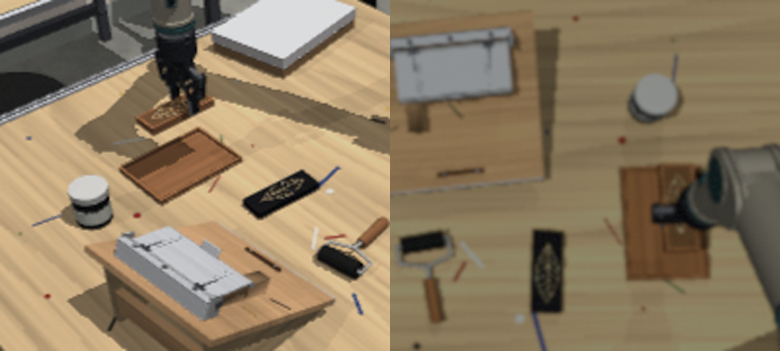

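The block hangs level over the tray, centred once parallax is corrected, and the clip is still wedged open behind it. I lower it.

move_arm(increments=[[0,-0.1,1.5,0,0,0],[0,-0.2,4,0.1,0,0.1],[0,-0.2,6.5,0.1,0,0.1],[0,-0.2,9,0.1,0,0.1],[0,-0.2,10.5,0.1,0,0.1],[0,-0.2,11.5,0.1,0,0.1],[0,-0.2,12,0.1,0,0.1],[0,-0.2,12,0.1,0,0.1],[0,-0.2,12,0.1,0,0.1]])

```text
clock: 21.0
eef_pos: [434.0, -368.5, 19.7]
tool_rot: [-3.141, 0.0, 3.14]
force: [-0.6, -0.6, -1.0]
width: 54.7
```

move_arm(increments=[[0,0,0.2,0,0,0],[0,0,0.4,0,0,0],[0,0,0.6,0,0,0],[0,0,0.7,0,0,0],[0,0,0.8,0,0,0],[0,0,0.8,0,0,0],[0,0,0.8,0,0,0]])

```text
clock: 21.7
eef_pos: [433.4, -368.2, 11.0]
tool_rot: [3.141, -0.001, 3.14]
force: [-0.5, -0.2, -0.6]
width: 54.2
```

move_arm(increments=[[0,0,0.05,0,0,0],[0,0,0.1,0,0,0],[0,0,0.15,0,0,0],[0,0,0.2,0,0,0],[0,0,0.25,0,0,0],[0,0,0.25,0,0,0]])

```text
clock: 22.3
eef_pos: [433.3, -368.2, 8.4]
tool_rot: [3.141, -0.001, 3.14]
force: [-0.0, -0.3, -1.5]
width: 54.4
```

move_arm(increments=[[0,0,0.04,0,0,0],[0,0,0.08,0,0,0],[0,0,0.12,0,0,0],[0,0,0.15,0,0,0],[0,0,0.15,0,0,0]])

```text
clock: 22.8
eef_pos: [433.4, -368.3, 7.9]
tool_rot: [-3.141, -0.001, 3.14]
force: [-2.3, 1.5, 7.6]
width: 54.5
```

Contact at TCP z 7.9 with 7.6 N (8.5 was predicted). I release and back off.

move_arm(increments=[[0,0,-0.05,0,0,0],[0,0,-0.05,0,0,0],[0,0,-0.05,0,0,0],[0,0,-0.05,0,0,0],[0,0,-0.05,0,0,0]], grip=0.7)

```text
clock: 23.3
eef_pos: [433.3, -368.2, 7.4]
tool_rot: [3.141, -0.001, 3.14]
force: [-0.2, -0.3, 0.2]
width: 72.4
```

move_arm(increments=[[0,0,-1,0,0,0],[0,0,-3,0,0,0],[0,0,-6,0,0,0],[0,0,-10,0,0,0],[0,0,-14,0,0,0],[0,0,-18,0,0,0],[4,0,-20,0,0,0],[8,0,-22,0,0,0],[10,0,-22,0,0,0],[10,0,-22,0,0,0]])

```text
clock: 24.3
eef_pos: [330.2, -368.8, 228.4]
tool_rot: [-3.14, -0.004, 3.137]
force: [-1.1, -0.8, -0.1]
width: 72.5
```

Run:
```python
from h import *
s=ctrl.read_state();print(s["clock"],s["eef_pos"],s["width"],s["force"])
o=[]
for n in("scene","top"):
    a=cv2.cvtColor(eyes.get_image(n),cv2.COLOR_RGB2BGR);cv2.imwrite(f"pics/{n}6.png",a)
    u,v=np.int32(proj(n,[540,-180,60]));u=max(u,100);print(n,u-100,v-90);o.append(cv2.resize(a[max(v-90,0):v+90,u-100:u+100],(400,360),interpolation=cv2.INTER_CUBIC))
cv2.imwrite("pics/c8.png",np.hstack(o))
```

```text
24.3 [ 330.22236954 -368.77425461  228.41347411] 72.47709825757175 [-1.12740047 -0.80110561 -0.141627  ]
scene 108 80
top 222 94
```

View pics/c8.png

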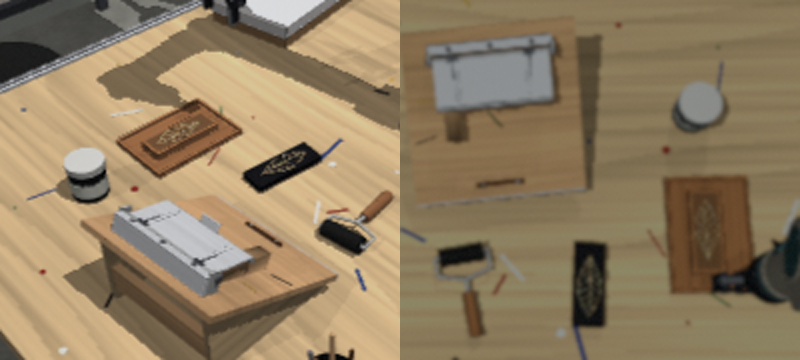

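The block lies flat in the middle of the tray, carved face up, at top crop (708,228). The clip is open on the wedge, whose rear is at (456,140), and the jar and brayer look unmoved. Before handing in I check numerically that the wedge is home and the bystanders haven't shifted.

Run:
```python
from h import *
def onpl(n,u,v,h):
    o,d=ray(n,u,v);q=F0+N*h;return onslope(o+d*((q-o)@N)/(d@N))
a6=cv2.imread("pics/top6.png");a0=cv2.imread("pics/top0.png");s6=cv2.imread("pics/scene6.png");s0=cv2.imread("pics/scene0.png")
col=a6[150:180,247:252].astype(int).sum(2).mean(1);g=np.gradient(col);v=150+np.argmax(g);print("rear edge v",v,"h0",onpl("top",250,v+.5,0),"h30",onpl("top",250,v+.5,30))
for nm,(x,y) in dict(pencup=(240,280) and (273,278),jar=(151,168),brayer=(285,193)).items():
    t=s0[y-14:y+14,x-14:x+14];m=cv2.matchTemplate(s6[y-24:y+24,x-24:x+24],t,cv2.TM_CCOEFF_NORMED);_,q,_,l=cv2.minMaxLoc(m);print(nm,np.array(l)-10,round(q,3))
```

```text
rear edge v 165 h0 [103.1  69.4   0. ] h30 [108.8  70.3  30. ]
pencup [0 0] 0.999
jar [0 0] 1.0
brayer [0 0] 0.998
```

The bystanders haven't moved. The wedge's rear edge reads 103-109 mm up-slope where 112 is expected, so I take a last close look.

Run:
```python
from h import *
S=cv2.imread("pics/scene6.png");A=cv2.imread("pics/top6.png")
def crop(n,img,c,w):
    u,v=np.int32(proj(n,c));k=400//(2*w);im=cv2.resize(img[v-w:v+w,u-w:u+w],(400,400),interpolation=cv2.INTER_CUBIC)
    for up,col in((112,(0,0,255)),(106,(255,0,0))):
        for y in(57,83):
            for h in(0,30):
                q=(proj(n,slope(up,y,h))+.5-[u-w,v-w])*400/(2*w);cv2.circle(im,tuple(np.int32(q)),2,col,-1)
    return im
c=slope(125,70,15);cv2.imwrite("pics/c9.png",np.hstack([crop("scene",S,c,25),crop("top",A,c,25)]))
b=np.int32(proj("top",slope(112,70,0)));print(b,[int(x) for x in A[155:178,b[0]-2:b[0]+3].astype(int).sum(2).mean(1)])
```

```text
[249 163] [205, 196, 190, 185, 175, 166, 157, 149, 144, 181, 254, 311, 327, 330, 332, 335, 338, 334, 324, 318, 320, 327, 325]
```

View pics/c9.png

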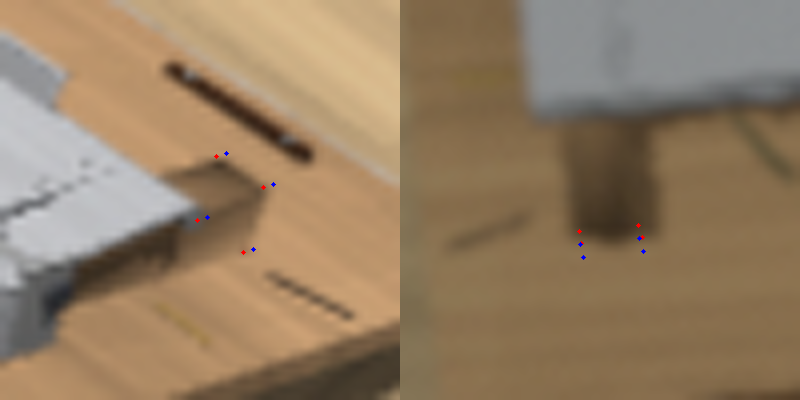

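In both views the wedge's rear corners sit on the red 112 mm marks: scene (264,187), top (580,232) and (640,226). The wedge is home, so I hand in.

```bash
python3 -c "
from h import *
print(ctrl.finish_job())"
```

```text
the job is handed in; nothing more can be done
None
```

The job is done and handed in at about 24.5 s on the robot's clock; no verdict came back. The smallest wedge was driven fully home under the clip and released. The block was then lifted 7 mm, slid out down-slope and laid carved face up in the tray.

**Last checks**
- **Wedge:** it stalled with its tip at about 262 mm up-slope, where the bar is. Afterwards its rear corners matched the 112 mm marks in both views, and the clip stayed open on it alone.
- **Block:** it lies flat in the middle of the tray, set down with about 8 N of contact force.
- **Pen cup, ink jar and roller:** all three showed no shift in the scene camera.

**What disagreed**
- A rough edge reading put the wedge's rear at 103–109 mm instead of 112; the close crop then agreed with 112.
- The block lay about 10 mm off the centre line at first, and about 5 mm off after the wedge was released. A finger probably nudged it on the board; it was gripped and lifted without trouble.
- The two cameras disagreed by up to about 12 mm on the tray position; I used the average, which was within the margins.

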